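# Present the squeeze bottle on the craft carousel

## Robot

A 6-joint arm with a two-finger parallel gripper is mounted at the origin on the work surface. World frame = base frame: x ahead of the robot, y to its left, z up, the work surface at z = 0. Lengths are in m, angles in rad, forces in N, time in s.
With the tool pointing down it reaches from about 0.3 to 0.875 m from the base axis. Payload 6.4 kg.
Tool frame: the origin (TCP) lies at the very end of the fingers, on their centre line; the grasp point (between the pads) lies 19 mm behind it; z points along the fingers, y is the line along which they close (so a half turn about z gives the same grasp; the last joint's range is limited). The gripper opens to 85 mm and grips with 20 to 120 N. Pads are 22 mm wide; open, the fingers measure 114 mm over their backs; the gripper's body (76 mm by 85 mm) begins 54 mm behind the grasp point. The pads swing forward as they close: fully open they stand 13 mm farther back than shut.
Start: joints at [1.015, 0.181, 1.607, -0, 1.354, -0.206], TCP at [0.197, 0.54, 0.231] pointing down, gripper open.
Joint ranges: [-2.99, 2.99], [-0.89, 2.07], [0.3, 2.58], [-1.14, 4.28], [0, 2.63], [-3.12, 3.12]. Speed limits (rad/s): [2.57, 2.57, 3.01, 3.14, 3.14, 3.14].

## Interface

Orientations are given as a unit quaternion [w, x, y, z].
In Python, from bench import * gives the robot as it stands. The module is installed in compiled form; this text tells all that it offers.
- The arm moves only by the tool arm_command, never from a script. Its arguments are lists of equal length, an entry for each row: "dp": the shift along the tool's x, y, z in units of 0.25 m (1.0 is 0.25 m), a list of three; "turn": the turn, a rotation vector about the tool's x, y, z in units of 30 degrees (1.0 is 30 degrees), a list of three; "jaw": the opening, from 0 (shut) to 1 (fully open). A call has 1 to 5 rows; each row is the pose to reach, as a shift and turn from the pose commanded when the call began, along the tool's axes at that moment; what a row does not reach only later rows make up. A row lasts 1/8 s, in which the tool goes at most 62.5 mm and 10.7 degrees, less where a joint would pass 70% of its speed; a pose out of reach is approached as far as the arm can. A call with a number of a shift or a turn outside -1 to 1 is refused whole. A call with a gripper value outside its range is refused whole. The fingers move at their own pace and stop on an object; the grip force is fixed at half the most. Time passes only in rows, so rows that repeat a pose let the fingers close. It gives the time, the measured TCP pose, the force, the opening and the grip force at its end, in the units of the state.
- get_obs(): the state, without advancing time (a new reading comes with each control period).
- camera(name): name is "side" or "top" or "wrist"; returns the picture (420x560x3 uint8, blue, green, red); there is no depth.
- get_calibration(name): a dict with "camera_matrix" (3x3 intrinsics, pixels), "k1" (the pictures are not rectified: a ray, as slopes to the right and down, at radius r is drawn at 1 + k1 r^2 times it, then the intrinsics apply), "R" (3x3) and "t" (3): a world point X has camera coordinates R X + t; the wrist camera has in their place "mount" (4x4, takes a point from camera to tool coordinates, whose origin is the TCP and whose axes are the flange's). Camera axes: x right, y down, z forward; pixel columns grow to the right and rows downward; lengths in m; the calibration is good to about 2 mm. A picture is of the moment at which its call begins: read the wrist's pose just before it. get_calibration takes no time and is no camera call.
- hand_in(): hands the job in; it is judged then, once.
The state is a dict: "time_s": time; "q": joint angles; "dq": joint speeds; "joint_efforts": joint torques, N m; "eef_pos": TCP position; "eef_rot": TCP orientation; "wrist_force": force on the tool from outside, world axes, zero at the start; "torque": the same for the moment, N m; "opening": opening from 0.0 (shut) to 1.0 (fully open); "grasp_force": force on a finger pad.
Only numpy, scipy, OpenCV 4.12 (cv2) and the standard library are available. Lean on these libraries where they do the work, as an engineer would, in place of code of your own. Each camera call takes 0.05 s, during which the arm holds its last target. There are 200 camera calls.

## Task

Pull down the hinged front flap of the plywood caddy until it lies fully open, then turn the carousel inside until its tall squeeze bottle, the only tall one among short jars, stands squarely in the middle of the open front, so that a colleague can work at it. Finish while holding: keep a firm grip on the carousel (the bottle's cap serves well) so that it stays still, and do not let go at the end. Leave everything else on the table where it is.

Things in the scene. Friction and masses are not known exactly. Their poses are not given: they have to be found in the camera images.
- caddy: Open-topped plywood caddy fixed to the table, 270 wide (y) x 290 deep (x), side and back walls 95 high and 10 thick. Origin on the table under the carousel's axis; z up, its front (the flap side, where there is no wall) looks along its own -x; turned at most 0.3 rad from facing the robot. Inner faces of side walls at y = +-125, of the back wall at x = +125.
- flap (a joint): Bottom-hinged plywood front flap. 0 = upright (shut), 1.57 = lying level, fully open, towards the robot; it starts upright or up to 0.05 ajar. No catch; the hinge has a little friction and is damped: tipped forward past about 0.25 rad it sinks open by itself in about 2 s, stopping at 1.57.
- flap_top (a point): Middle of the flap's top edge, 147 mm above the table when upright. The panel is 246 wide, 10 thick; the topmost 15 mm is a wooden grip strip 100 wide and 14 thick, centred. The flap's mid-plane is 147 mm in front of the carousel's axis when upright; inside it the gap to the nearest jar is at least 41 mm (no part of the jars is farther than 100 mm from the axis).
- flap_hinge (a point): Middle of the flap's hinge line, 22 mm above the table, 125 mm below flap_top; the hinge runs along the caddy's y. The flap's centre of mass lies near half its height; mass about 0.35 kg.
- carousel: Wooden turntable 210 across, top 30 mm above the table; origin on its axis. Turns about z, at least a full turn either way, friction about 0.08 Nm (1 N at the bottle), stays where left. Five fixed containers, evenly spaced, centres 75 mm from the axis. The squeeze bottle lies along its own -x: it faces front when carousel and caddy have the same yaw. Starts at least 1 rad off, either way.
- carousel_knob (a point): Centre of the 32 mm wooden ball on the carousel's centre post, on its axis; the ball's top is 132 mm above the table. The four short jars round it are 50 wide, their white lids 92 to 130 mm above the table.
- bottle_cap (a point): Centre of the squeeze bottle's cap, on the bottle's axis, 192 mm above the table. Cap: upright white cylinder 32 across, from 172 to 212 mm above the table, with a 12 mm wide nozzle up to 224. Clear neck 26 across below it; bottle body 50 across up to about 150. The bottle cannot be lifted out or turned on the carousel.
- front_mark (a point): Point in the air where the bottle's axis must come: 75 mm in front (caddy's -x) of the carousel's axis, in the middle of the front opening.
- tape_roll: Bystander: cardboard tape ring 90 across, 24 high, near the caddy's front left corner. Origin under its centre.
- mug: Bystander: white mug 80 across, 92 high, beside the caddy. Origin under its centre.
- brush: Bystander: paint brush 180 long lying on the table, near the caddy's front right corner (left and right as the robot sees them).
- bauble_stand: Bystander: white block 60 x 150 x 34 with three gold baubles on sticks, 137 high, beside the caddy.
- water_bottle: Bystander: clear bottle 72 across, 200 high, at the right.
- bead_tray: Bystander: white divided tray 120 x 130 x 35, at the left.
- spare_jar: Bystander: loose clear jar 56 across, 70 high, at the left.

How it is judged:
By the outcome, as a careful person would: the job done as asked, in the order asked, and still so for the second after the job is handed in, while the arm keeps its last pose, push and grip.
It also fails if it takes over 51 s, if anything falls off the work surface, if the arm or the gripper's body presses on something with over 40 N, if the wrist force passes 120 N, or if a joint passes its speed limit or range.

## Working session

There is one attempt and no reset: what is moved stays moved. The work goes in short steps, Python scripts to look and compute and a tool call to move; the robot and the scene stay as the last step left them, time stands still between calls to the robot, and variables do not carry over. Pictures are saved under pics/ and viewed, at most 10 in all, crops included, and the job is handed in when it is done.

Besides the shell and the picture viewer there is one more tool, called after "Request:" by a JSON object that holds its "op" and its "data", one argument or row to a line. arm_command: Moves the arm, as the interface text tells. Its arguments: {"type":"object","properties":{"dp":{"type":"array"},"turn":{"type":"array"},"jaw":{"type":"array"}},"required":["dp","turn","jaw"]}

```bash
mkdir -p pics
python3 - <<'E'
from bench import *
import cv2,numpy as np
o=get_obs();print(o['time_s'],o['eef_pos'],o['eef_rot'],o['opening'])
for n in ['top','side']:
    cv2.imwrite(f'pics/{n}0.png',camera(n)); c=get_calibration(n)
    print(n,c)
print(get_calibration('wrist'))
E
```

```text
0.0 [0.19674926 0.53972858 0.23038692] [-3.25858479e-04  1.74026306e-01  9.84740627e-01 -7.98123142e-04] 0.9952810541955132
top {'camera_matrix': array([[386.69371158,   0.        , 280.56085275],
       [  0.        , 386.69371158, 210.59496985],
       [  0.        ,   0.        ,   1.        ]]), 'k1': -0.035523884478353085, 'R': array([[-0.02054958, -0.99974557,  0.00930079],
       [-0.99158377,  0.01919068, -0.12803647],
       [ 0.1278254 , -0.01185361, -0.99172585]]), 't': array([-0.03605909,  0.5673754 ,  1.48354693])}
side {'camera_matrix': array([[469.73164607,   0.        , 282.24464346],
       [  0.        , 469.73164607, 204.83752923],
       [  0.        ,   0.        ,   1.        ]]), 'k1': -0.1609074129411828, 'R': array([[-0.97325787, -0.2294171 ,  0.0117013 ],
       [-0.17836332,  0.72260871, -0.66784967],
       [ 0.14476067, -0.65207703, -0.74420421]]), 't': array([0.49997006, 0.2315718 , 1.52423446])}
{'camera_matrix': array([[340.5673207 ,   0.        , 270.9177582 ],
       [  0.        , 340.5673207 , 209.32652596],
       [  0.        ,   0.        ,   1.        ]]), 'k1': -0.0846714669208467, 'mount': array([[-1.16829293e-03, -9.55584510e-01, -2.94714912e-01,
         7.49600514e-02],
       [ 9.99999310e-01, -1.08042917e-03, -4.60956461e-04,
        -8.29769122e-04],
       [ 1.22064266e-04, -2.94715247e-01,  9.55585113e-01,
        -1.42942418e-01],
       [ 0.00000000e+00,  0.00000000e+00,  0.00000000e+00,
         1.00000000e+00]])}
```

View pics/top0.png

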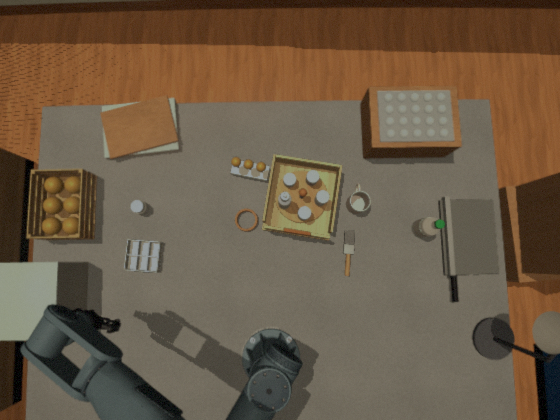

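View pics/side0.png

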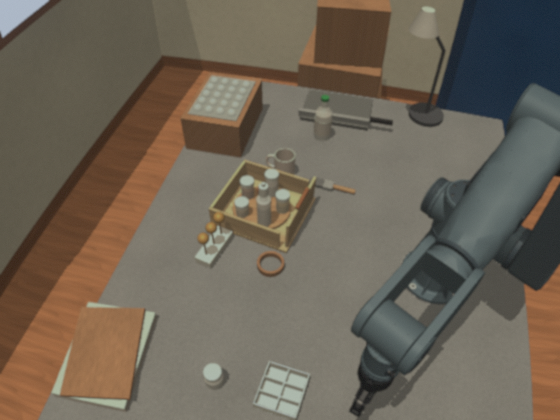

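Top view: the caddy is at about (302,197), with the knob at (303,193) and the bottle at about (285,199), on the left. The side view shows the bottle cap at about (263,187). I'll enlarge both to measure.

Run:
```python
import cv2
a=cv2.imread('pics/top0.png')[145:255,225:375];b=cv2.imread('pics/side0.png')[155:265,200:350]
cv2.imwrite('pics/topc.png',cv2.resize(a,None,fx=5,fy=5,interpolation=cv2.INTER_CUBIC))
cv2.imwrite('pics/sidec.png',cv2.resize(b,None,fx=5,fy=5,interpolation=cv2.INTER_CUBIC))
```

```text
(no output)
```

View pics/topc.png

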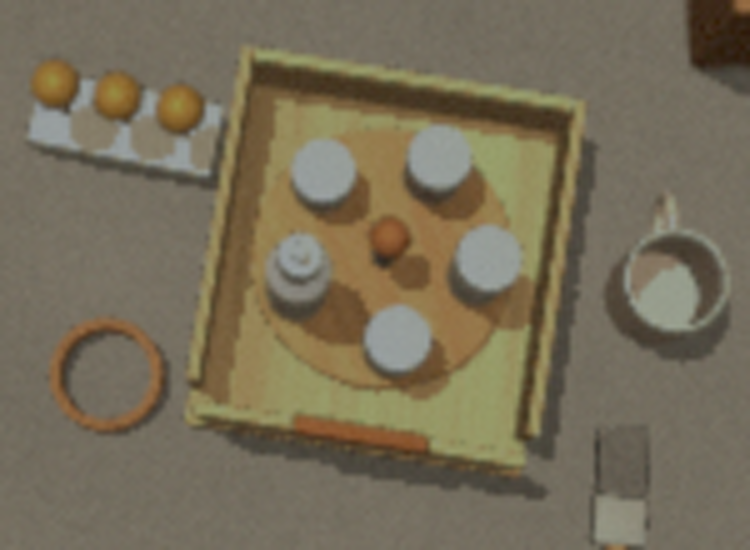

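View pics/sidec.png

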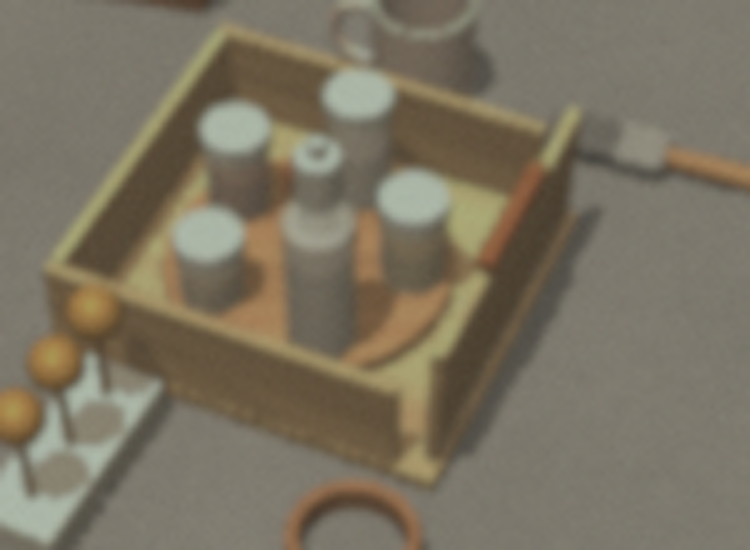

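```bash
cat > h.py <<'E'
from bench import *
import cv2,numpy as np
from scipy.optimize import least_squares
from scipy.spatial.transform import Rotation as R
def proj(n,X):
    c=get_calibration(n);p=np.atleast_2d(X)@c['R'].T+c['t'];s=p[:,:2]/p[:,2:]
    s=s*(1+c['k1']*(s**2).sum(1,keepdims=True));K=c['camera_matrix']
    return s*[K[0,0],K[1,1]]+K[:2,2]
def pix(p,o,f=5): return (np.array(p,float)+.5)/f-.5+o
def tool():
    o=get_obs();w,x,y,z=o['eef_rot'];return np.array(o['eef_pos']),R.from_quat([x,y,z,w]),o
def cad(s,p):  # caddy -> world
    c,d=np.cos(s[2]),np.sin(s[2]);p=np.atleast_2d(p);return np.c_[s[0]+c*p[:,0]-d*p[:,1],s[1]+d*p[:,0]+c*p[:,1],p[:,2]]
def ring(a,k,z,r=.075): t=a+np.pi+k*2*np.pi/5;return [r*np.cos(t),r*np.sin(t),z]
E
cat > fit.py <<'E'
from h import *
T=pix([(245,48),(587,100),(192,382),(528,437),(390,239),(301,252),(324,172),(440,160),(488,260),(397,339),(295,420),(430,440)],[225,145])
S=pix([(228,25),(48,268),(318,150),(235,128),(359,95),(413,197),(208,236),(540,165),(487,266)],[200,155])
def res(s):
    xf,a,fl=s[3],s[4],s[5]
    # carousel yaw rel to caddy a; jar k order: going clockwise from above = negative k
    W=lambda y,x:[x,y,.095]
    ft=lambda y:[-.147-.125*np.sin(fl)+.0,y,.022+.125*np.cos(fl)]
    jars=[ring(a,-1,.130),ring(a,-2,.130),ring(a,-3,.130),ring(a,-4,.130)]
    t=[W(.135,.135),W(-.135,.135),W(.135,xf),W(-.135,xf),[0,0,.116],ring(a,0,.212),*jars,ft(.05),ft(-.05)]
    q=[W(-.135,.135),W(.135,.135),ring(a,0,.212),jars[0],jars[1],jars[3],None,ft(-.05),ft(.05)]
    q[6]=jars[0];q[3]=jars[1];q[4]=jars[2]
    return np.r_[(proj('top',cad(s,t))-T).ravel(),(proj('side',cad(s,q))-S).ravel()]
best=min((least_squares(res,[.45,-.1,-.15,-.14,a0,0],loss='soft_l1') for a0 in (-1.2,-1.8,1.2,1.8)),key=lambda r:r.cost)
print(best.x.round(4),best.cost);r=res(best.x).reshape(-1,2);print(r.round(1).tolist())
s=best.x;print('axis',s[:3],'fliptop',cad(s,[-.147,0,.147]),'cap',cad(s,ring(s[4],0,.192)),'front',cad(s,[-.075,0,.192]))
E
python3 fit.py
```

```text
[ 0.6202 -0.1297 -0.1835 -0.1248 -1.0054  0.0102] 22.873673806957566
[[-0.7, 0.3], [0.1, 1.2], [-1.5, -0.3], [2.2, 0.3], [-0.2, 0.9], [-0.3, 1.8], [-0.0, -1.3], [0.3, -0.9], [0.2, 0.5], [0.6, 0.2], [-0.6, 0.8], [-0.3, 1.3], [-1.0, -0.2], [-1.2, 0.7], [0.1, 1.6], [-0.2, -3.9], [0.0, 0.2], [0.5, -3.9], [-0.4, -7.4], [-0.5, -0.4], [-1.4, -0.3]]
axis [ 0.62020928 -0.12972521 -0.18348971] fliptop [[ 0.47567698 -0.10290333  0.147     ]] cap [[ 0.59225617 -0.06012907  0.192     ]] front [[ 0.54646831 -0.11604058  0.192     ]]
```

```bash
sed -i 's/jars=\[.*/jars=[ring(a,-k,s[5+k]) for k in (1,2,3,4)]/; s/-.14,a0,0\]/-.14,a0,0,.11,.11,.11,.11]/' fit.py; python3 fit.py
```

```text
Traceback (most recent call last):
  File "fit.py", line 14, in <module>
    best=min((least_squares(res,[.45,-.1,-.15,-.14,a0,0,.11,.11,.11,.11],loss='soft_l1') for a0 in (-1.2,-1.8,1.2,1.8)),key=lambda r:r.cost)
  File "fit.py", line 14, in <genexpr>
    best=min((least_squares(res,[.45,-.1,-.15,-.14,a0,0,.11,.11,.11,.11],loss='soft_l1') for a0 in (-1.2,-1.8,1.2,1.8)),key=lambda r:r.cost)
              ~~~~~~~~~~~~~^^^^^^^^^^^^^^^^^^^^^^^^^^^^^^^^^^^^^^^^^^^^^^^^^^^^^^^^^^^^^
  File "fit.py", line 13, in res
    return np.r_[(proj('top',cad(s,t))-T).ravel(),(proj('side',cad(s,q))-S).ravel()]
                                                   ~~~~^^^^^^^^^^^^^^^^^
  File "h.py", line 6, in proj
    c=get_calibration(n);p=np.atleast_2d(X)@c['R'].T+c['t'];s=p[:,:2]/p[:,2:]
ValueError: time passes only in moves, steps and waits
```

```bash
sed -i 's/^def proj/import functools\ngetc=functools.cache(get_calibration)\ndef proj/; s/c=get_calibration(n)/c=getc(n)/' h.py; python3 fit.py 2>&1 | tail -8
```

```text
[ 0.6219 -0.131  -0.1833 -0.1266 -1.0181  0.0263  0.0904  0.108   0.1298
  0.1102] 8.096227200477156
[[-0.4, -0.2], [0.4, 0.7], [-1.2, -0.3], [2.4, 0.3], [0.2, 0.4], [-0.0, 1.0], [0.1, 0.2], [0.3, 0.0], [0.5, 0.3], [0.3, 0.4], [-0.3, 0.9], [-0.1, 1.3], [-1.4, -0.5], [-1.5, 0.4], [-0.6, 1.3], [-0.1, 0.0], [-0.1, 0.0], [-0.0, -0.0], [-0.2, -0.0], [-0.4, -0.5], [-1.2, -0.5]]
axis [ 0.62193566 -0.13100066 -0.18326851] fliptop [[ 0.47739743 -0.10421075  0.147     ]] cap [[ 0.59485224 -0.06106149  0.192     ]] front [[ 0.54819167 -0.11733234  0.192     ]]
```

```bash
cat >> h.py <<'E'
S=np.array([.6219,-.1310,-.1833])
def togo(cp,ang):
    """cp caddy-frame TCP target; ang: caddy-frame angle of tool x (tool down)"""
    p,r,o=tool();w=cad(S,cp)[0];t=S[2]+ang
    Rt=np.array([[np.cos(t),np.sin(t),0],[np.sin(t),-np.cos(t),0],[0,0,-1]])
    dp=r.inv().apply(w-p)/.25;tv=(r.inv()*R.from_matrix(Rt)).as_rotvec()/np.radians(30)
    print('t',round(o['time_s'],2),'dp',dp.round(3),'turn',tv.round(3),'target',w.round(3))
E
python3 -c "
from h import *
togo([-.12,.025,.25],np.pi);togo([-.12,.025,.115],np.pi)"
```

```text
t 0.1 dp [-2.027 -1.919 -0.076] turn [-0.003 -0.001 -0.318] target [ 0.508 -0.085  0.25 ]
t 0.1 dp [-2.027 -1.918  0.464] turn [-0.003 -0.001 -0.318] target [ 0.508 -0.085  0.115]
```

Request:
{"op": "arm_command", "data": {
  "dp": [
    [-0.18, -0.17, -0.02],
    [-0.36, -0.34, -0.03],
    [-0.54, -0.51, -0.05],
    [-0.7, -0.67, -0.07],
    [-0.86, -0.82, -0.08]
  ],
  "turn": [
    [0, 0, -0.06],
    [0, 0, -0.12],
    [0, 0, -0.2],
    [0, 0, -0.26],
    [0, 0, -0.32]
  ],
  "jaw": [0, 0, 0, 0, 0]
}}

```text
time_s: 0.72
eef_pos: [0.3291, 0.2722, 0.2514]
eef_rot: [0.0, 0.09, 0.996, 0.0]
wrist_force: [0.5, -0.1, 0.2]
opening: -0.003
grasp_force: 0.0
```

```bash
python3 -c "
from h import *
togo([-.12,.025,.25],np.pi)"
```

```text
t 0.72 dp [-0.963 -1.275  0.006] turn [0.    0.001 0.004] target [ 0.508 -0.085  0.25 ]
```

Request:
{"op": "arm_command", "data": {
  "dp": [
    [-0.14, -0.19, 0],
    [-0.28, -0.38, 0],
    [-0.42, -0.56, 0],
    [-0.56, -0.75, 0],
    [-0.7, -0.93, 0]
  ],
  "turn": [
    [0, 0, 0],
    [0, 0, 0],
    [0, 0, 0],
    [0, 0, 0],
    [0, 0, 0]
  ],
  "jaw": [0, 0, 0, 0, 0]
}}

```text
time_s: 1.35
eef_pos: [0.4591, 0.0117, 0.2512]
eef_rot: [0.0, 0.091, 0.996, 0.0]
wrist_force: [0.3, -0.3, 0.2]
opening: 0.001
grasp_force: 0.0
```

```bash
python3 -c "
from h import *
togo([-.12,.025,.25],np.pi)"
```

```text
t 1.35 dp [-0.264 -0.343  0.005] turn [0.    0.    0.001] target [ 0.508 -0.085  0.25 ]
```

Request:
{"op": "arm_command", "data": {
  "dp": [
    [-0.13, -0.17, 0],
    [-0.22, -0.29, 0],
    [-0.26, -0.34, 0],
    [-0.26, -0.34, 0],
    [-0.26, -0.34, 0]
  ],
  "turn": [
    [0, 0, 0],
    [0, 0, 0],
    [0, 0, 0],
    [0, 0, 0],
    [0, 0, 0]
  ],
  "jaw": [0, 0, 0, 0, 0]
}}

```text
time_s: 1.98
eef_pos: [0.5067, -0.0805, 0.2511]
eef_rot: [-0.0, 0.09, 0.996, 0.0]
wrist_force: [0.8, 0.6, -0.3]
opening: 0.002
grasp_force: 0.0
```

```bash
python3 -c "
from h import *
togo([-.12,.025,.115],np.pi)
cv2.imwrite('pics/w1.png',camera('wrist'))"
```

```text
t 1.98 dp [-0.01  -0.015  0.544] turn [ 0.001 -0.001  0.004] target [ 0.508 -0.085  0.115]
```

View pics/w1.png

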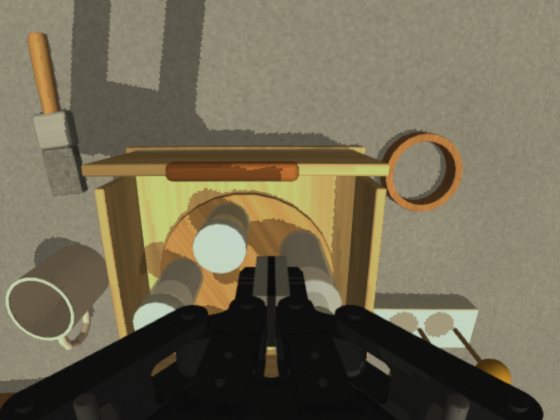

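The flap grip strip spans (167–298, 162–180), the fingers tip out at about (270,258) above the gap, and a white lid is at (220,248). I'll check this against the model.

```bash
cat >> h.py <<'E'
def wproj(X):
    p,r,o=tool();c=getc('wrist');M=c['mount']
    q=(r.inv().apply(np.atleast_2d(X)-p)-M[:3,3])@M[:3,:3];s=q[:,:2]/q[:,2:]
    s=s*(1+c['k1']*(s**2).sum(1,keepdims=True));K=c['camera_matrix'];return s*[K[0,0],K[1,1]]+K[:2,2]
E
python3 -c "
from h import *
print(wproj(cad(S,[[-.154,.05,.147],[-.14,.05,.147],[-.154,-.05,.147],[-.14,-.05,.147],ring(-1.018,-4,.110)])).round(0).tolist())"
```

```text
[[301.0, 167.0], [301.0, 185.0], [166.0, 167.0], [167.0, 185.0], [221.0, 248.0]]
```

Request:
{"op": "arm_command", "data": {
  "dp": [
    [-0.01, -0.01, 0.2],
    [-0.01, -0.02, 0.4],
    [-0.01, -0.02, 0.54],
    [-0.01, -0.02, 0.54],
    [0.05, -0.02, 0.54]
  ],
  "turn": [
    [0, 0, 0],
    [0, 0, 0],
    [0, 0, 0],
    [0, 0, 0],
    [0, 0, 0]
  ],
  "jaw": [0, 0, 0, 0, 0]
}}

```text
time_s: 2.65
eef_pos: [0.4952, -0.0844, 0.1181]
eef_rot: [0.001, 0.09, 0.996, -0.0]
wrist_force: [-1.2, 0.6, -0.8]
opening: 0.001
grasp_force: 0.5
```

Request:
{"op": "arm_command", "data": {
  "dp": [
    [0.06, 0, 0],
    [0.12, 0, 0],
    [0.18, 0, 0],
    [0.25, 0, 0],
    [0.32, 0, 0]
  ],
  "turn": [
    [0, 0, 0],
    [0, 0, 0],
    [0, 0, 0],
    [0, 0, 0],
    [0, 0, 0]
  ],
  "jaw": [0, 0, 0, 0, 0]
}}

```text
time_s: 3.28
eef_pos: [0.414, -0.0697, 0.1164]
eef_rot: [-0.0, 0.091, 0.996, -0.0]
wrist_force: [0.0, -0.2, -0.3]
opening: -0.003
grasp_force: 0.0
```

Request:
{"op": "arm_command", "data": {
  "dp": [
    [0, 0, -0.2],
    [0, 0, -0.4],
    [0, 0, -0.6],
    [0, 0, -0.72],
    [0, 0, -0.72]
  ],
  "turn": [
    [0, 0, 0],
    [0, 0, 0],
    [0, 0, 0],
    [0, 0, 0],
    [0, 0, 0]
  ],
  "jaw": [0.5, 0.8, 0.8, 0.8, 0.8]
}}

```text
time_s: 3.9
eef_pos: [0.4159, -0.0704, 0.2989]
eef_rot: [0.002, 0.091, 0.996, -0.001]
wrist_force: [-0.6, -0.6, 0.3]
opening: 0.8
grasp_force: 0.0
```

```bash
python3 -c "
from h import *
togo(ring(-1.018,0,.29),np.pi)
cv2.imwrite('pics/w2.png',camera('wrist'))"
```

```text
t 3.9 dp [-0.697  0.167  0.039] turn [-0.003  0.01   0.002] target [ 0.595 -0.061  0.29 ]
```

View pics/w2.png

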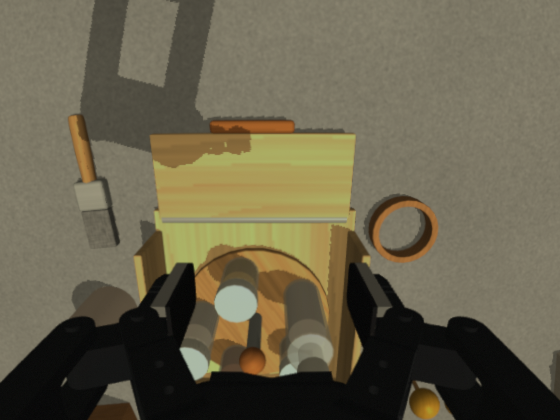

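The flap now lies open, with its panel at rows 133–220 and the grip strip at (252,127). The tape roll and brush are untouched. The cap is at about (310,350) and the knob at (253,360).

```bash
python3 -c "
from h import *
print(wproj(cad(S,[ring(-1.018,0,.224),ring(-1.018,0,.212),ring(-1.018,0,.172),[0,0,.116],[-.282,.05,.022],[-.152,.1,.022]])).round(0).tolist(), get_obs()['q'])
togo(ring(-1.018,0,.26),np.pi)
togo(ring(-1.018,0,.174),np.pi)"
```

```text
[[321.0, 415.0], [319.0, 404.0], [314.0, 371.0], [253.0, 362.0], [295.0, 111.0], [332.0, 215.0]] [-4.50700174e-01 -2.37785496e-01  1.88286986e+00 -8.00139479e-05
  1.49454717e+00 -1.83902642e+00]
t 3.95 dp [-0.7    0.166  0.149] turn [-0.001  0.004  0.002] target [ 0.595 -0.061  0.26 ]
t 3.95 dp [-0.7    0.166  0.493] turn [-0.001  0.004  0.002] target [ 0.595 -0.061  0.174]
```

Request:
{"op": "arm_command", "data": {
  "dp": [
    [-0.2, 0.05, 0.04],
    [-0.4, 0.1, 0.08],
    [-0.6, 0.14, 0.12],
    [-0.7, 0.17, 0.15],
    [-0.7, 0.17, 0.15]
  ],
  "turn": [
    [0, 0, 0.25],
    [0, 0, 0.5],
    [0, 0, 0.75],
    [0, 0, 1.0],
    [0, 0, 1.0]
  ],
  "jaw": [0.8, 0.8, 0.8, 0.8, 0.8]
}}

```text
time_s: 4.58
eef_pos: [0.5943, -0.0593, 0.2551]
eef_rot: [-0.003, 0.345, 0.939, -0.0]
wrist_force: [-0.3, 0.4, 0.2]
opening: 0.8
grasp_force: 0.0
```

```bash
python3 -c "
from h import *
togo(ring(-1.018,0,.174),np.pi-np.pi/6)
cv2.imwrite('pics/s2.png',cv2.resize(camera('side')[130:290,170:390],None,fx=3.5,fy=3.5,interpolation=cv2.INTER_CUBIC))"
```

```text
t 4.58 dp [-0.008 -0.003  0.324] turn [-0.005 -0.011  0.004] target [ 0.595 -0.061  0.174]
```

View pics/s2.png

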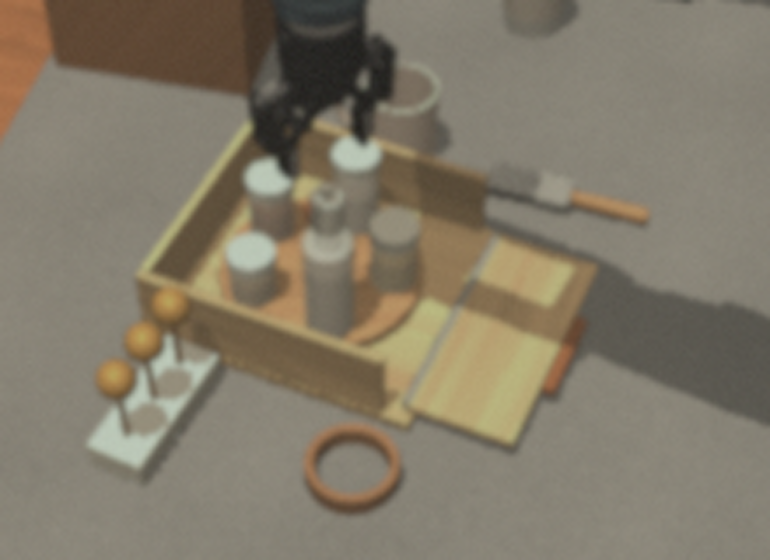

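The fingertips at (290,165) and (362,135) straddle the cap at (327,195), and the flap lies flat. Next I'll descend and grip.

Request:
{"op": "arm_command", "data": {
  "dp": [
    [-0.01, 0, 0.16],
    [-0.01, 0, 0.3],
    [-0.01, 0, 0.33],
    [-0.01, 0, 0.33],
    [-0.01, 0, 0.33]
  ],
  "turn": [
    [0, 0, 0],
    [0, 0, 0],
    [0, 0, 0],
    [0, 0, 0],
    [0, 0, 0]
  ],
  "jaw": [0.8, 0.8, 0.7, 0.6, 0.5]
}}

```text
time_s: 5.25
eef_pos: [0.5979, -0.0619, 0.1784]
eef_rot: [0.002, 0.345, 0.938, 0.0]
wrist_force: [0.6, 0.1, 0.2]
opening: 0.501
grasp_force: 0.0
```

Request:
{"op": "arm_command", "data": {
  "dp": [
    [0, 0, 0],
    [0, 0, 0],
    [0, 0, 0],
    [0, 0, 0],
    [0, 0, 0]
  ],
  "turn": [
    [0, 0, 0],
    [0, 0, 0],
    [0, 0, 0],
    [0, 0, 0],
    [0, 0, 0]
  ],
  "jaw": [0.4, 0.3, 0.2, 0.1, 0.1]
}}

```text
time_s: 5.88
eef_pos: [0.5979, -0.062, 0.1782]
eef_rot: [0.001, 0.346, 0.938, -0.0]
wrist_force: [-1.9, -1.7, 6.0]
opening: 0.36
grasp_force: 59.3
```

```bash
python3 -c "
from h import *
p,r,o=tool();print(p,o['wrist_force'],o['torque'],o['opening'],o['grasp_force'],o['q'])
d=R.from_euler('z',-S[2]).apply(p-[*S[:2],0]);print('caddy',d,'rad',np.hypot(*d[:2]),'ang',np.arctan2(d[1],d[0])-np.pi)"
```

```text
[ 0.59791266 -0.06202879  0.17815674] [-1.91980145 -1.68483524  5.95765853] [-0.19068976  0.32917464 -0.14384495] 0.36011988756340185 59.27228271961212 [-3.00378109e-01  2.86622540e-01  1.59049213e+00 -4.61457767e-04
  1.26184033e+00 -1.16504170e+00]
caddy [-0.03615724  0.06344348  0.17815674] rad 0.07302342506817047 ang -1.052793704822824
```

```bash
cat >> h.py <<'E'
def arc(degs):
    p,r,o=tool();c=np.array([*S[:2],p[2]])
    for d in degs:
        q=c+R.from_euler('z',d,degrees=True).apply(p-c)
        print(d,(r.inv().apply(q-p)/.25).round(3).tolist(),round(-d/30,3))
def where():
    p,r,o=tool();d=R.from_euler('z',-S[2]).apply(p-[*S[:2],0])
    print(o['time_s'],'caddy',d.round(4),'rad',np.hypot(*d[:2]).round(4),'ang',np.degrees(np.arctan2(d[1],d[0])-np.pi).round(2),np.round(o['wrist_force'],1),np.round(o['torque'],2))
E
python3 -c "
from h import *
arc([5,10,15,20,20])"
```

```text
5 [0.012, -0.023, -0.0] -0.167
10 [0.022, -0.046, -0.0] -0.333
15 [0.03, -0.07, -0.0] -0.5
20 [0.035, -0.095, -0.0] -0.667
20 [0.035, -0.095, -0.0] -0.667
```

Request:
{"op": "arm_command", "data": {
  "dp": [
    [0.012, -0.023, 0],
    [0.022, -0.046, 0],
    [0.03, -0.07, 0],
    [0.035, -0.095, 0],
    [0.035, -0.095, 0]
  ],
  "turn": [
    [0, 0, -0.167],
    [0, 0, -0.333],
    [0, 0, -0.5],
    [0, 0, -0.667],
    [0, 0, -0.667]
  ],
  "jaw": [0.1, 0.1, 0.1, 0.1, 0.1]
}}

```text
time_s: 6.5
eef_pos: [0.5755, -0.0749, 0.1781]
eef_rot: [0.001, 0.177, 0.984, -0.001]
wrist_force: [-2.2, -1.8, 7.7]
opening: 0.358
grasp_force: 59.6
```

```bash
python3 -c "
from h import *
where();arc([5,10,15,20])"
```

```text
6.5 caddy [-0.0558  0.0467  0.1781] rad 0.0728 ang -39.9 [-2.2 -1.8  7.7] [-0.3   0.45 -0.19]
5 [0.012, -0.023, -0.0] -0.167
10 [0.021, -0.046, -0.0] -0.333
15 [0.029, -0.07, -0.0] -0.5
20 [0.035, -0.095, -0.0] -0.667
```

Forces stay low, so I'll continue.

Request:
{"op": "arm_command", "data": {
  "dp": [
    [0.012, -0.023, 0],
    [0.022, -0.046, 0],
    [0.03, -0.07, 0],
    [0.035, -0.095, 0],
    [0.035, -0.095, 0]
  ],
  "turn": [
    [0, 0, -0.167],
    [0, 0, -0.333],
    [0, 0, -0.5],
    [0, 0, -0.667],
    [0, 0, -0.667]
  ],
  "jaw": [0.1, 0.1, 0.1, 0.1, 0.1]
}}

```text
time_s: 7.12
eef_pos: [0.559, -0.0945, 0.1781]
eef_rot: [0.001, 0.004, 1.0, -0.001]
wrist_force: [-2.4, -4.5, 8.2]
opening: 0.361
grasp_force: 59.7
```

Request:
{"op": "arm_command", "data": {
  "dp": [
    [0.012, -0.023, 0],
    [0.022, -0.046, 0],
    [0.03, -0.07, 0],
    [0.034, -0.089, 0],
    [0.034, -0.089, 0]
  ],
  "turn": [
    [0, 0, -0.167],
    [0, 0, -0.333],
    [0, 0, -0.5],
    [0, 0, -0.633],
    [0, 0, -0.633]
  ],
  "jaw": [0.1, 0.1, 0.1, 0.1, 0.1]
}}

```text
time_s: 7.75
eef_pos: [0.5503, -0.1173, 0.1781]
eef_rot: [0.001, -0.161, 0.987, -0.002]
wrist_force: [-3.3, -4.0, 6.5]
opening: 0.359
grasp_force: 59.8
```

```bash
python3 -c "
from h import *
where()
cv2.imwrite('pics/t3.png',cv2.resize(camera('top')[145:255,225:375],None,fx=5,fy=5,interpolation=cv2.INTER_CUBIC))
cv2.imwrite('pics/s3.png',cv2.resize(camera('side')[145:265,190:350],None,fx=5,fy=5,interpolation=cv2.INTER_CUBIC))"
```

```text
7.75 caddy [-0.0729  0.0005  0.1781] rad 0.0729 ang -0.37 [-3.3 -4.   6.5] [-0.5   0.54 -0.38]
```

View pics/t3.png

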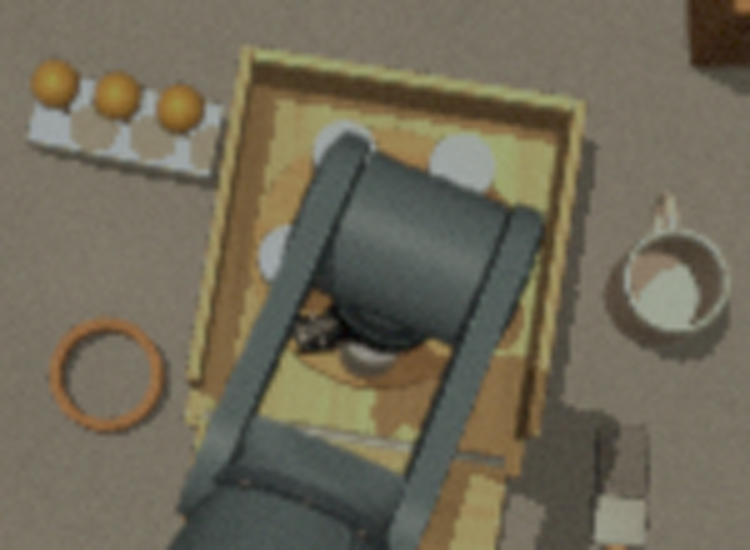

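View pics/s3.png

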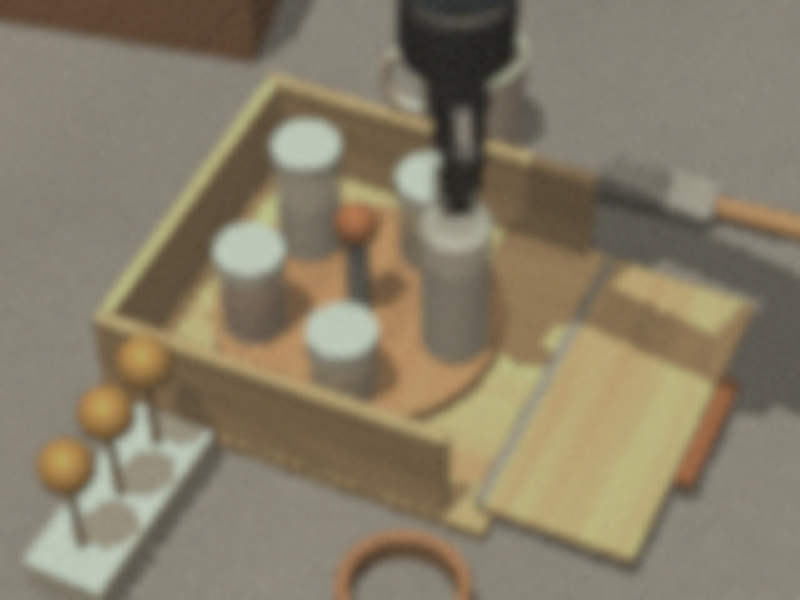

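The lids, knob and open flap are all visible in the side view: lids at (343,330), (249,250) and (306,145), knob at (355,222). The bottle stands at the front. I'll fit the carousel's yaw.

```bash
cat > fit2.py <<'E'
from h import *
P=pix([(343,330),(249,250),(306,145),(355,222)],[190,145]);T=pix([(462,163)],[225,145])
def res(v):
    a=v[0];L=lambda k,z:ring(a,-k,z);s=[S[0]+v[1],S[1]+v[2],S[2]]
    return np.r_[(proj('side',cad(s,[L(1,.0904),L(2,.108),L(3,.1298),[0,0,.116]]))-P).ravel(),(proj('top',cad(s,[L(3,.1298)]))-T).ravel()]
f=least_squares(res,[0,0,0]);print(np.degrees(f.x[0]),f.x,f.fun.round(1))
f=least_squares(lambda a:res([a[0],0,0]),[0]);print(np.degrees(f.x[0]),f.fun.round(1))
E
python3 fit2.py; sed -n 1,20p fit.py | sed "s/print('axis'.*/J=best.jac;C=np.linalg.inv(J.T@J)*2*best.cost\/32;print(np.degrees(np.sqrt(np.diag(C))[[2,4]]),best.x[:5])/" > f3.py; python3 f3.py | tail -2
```

```text
1.0738940768504426 [ 0.01874299  0.0007888  -0.00193037] [ 0.1  0.1 -0.1 -0.1 -0.7 -0.2  0.1  0.4  0.4  0.6]
0.4936170824362173 [-0.   0.5 -0.1  0.2 -0.5  0.2  0.1  0.9  0.   1. ]
[[-0.4, -0.2], [0.4, 0.7], [-1.2, -0.3], [2.4, 0.3], [0.2, 0.4], [-0.0, 1.0], [0.1, 0.2], [0.3, 0.0], [0.5, 0.3], [0.3, 0.4], [-0.3, 0.9], [-0.1, 1.3], [-1.4, -0.5], [-1.5, 0.4], [-0.6, 1.3], [-0.1, 0.0], [-0.1, 0.0], [-0.0, -0.0], [-0.2, -0.0], [-0.4, -0.5], [-1.2, -0.5]]
[0.36261199 0.91352422] [ 0.62193566 -0.13100066 -0.18326851 -0.12655574 -1.01806734]
```

```bash
python3 -c "
from h import *
o=get_obs();print(o['time_s'],o['grasp_force'],np.abs(o['dq']).max())
print(hand_in())"
```

```text
7.85 59.77435290813446 0.0013694277343277751
the job is handed in; nothing more can be done
None
```

The flap is fully open, and the squeeze bottle stands in the middle of the open front to within about 1° by camera fit. The gripper still holds its cap at about 60 N, nothing else visible in the final pictures has moved, and I handed the job in at 7.9 s.

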